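Press a stuck plug out of a toy wheel's hub

ROBOT

A 7-joint arm with a two-finger parallel gripper is mounted at the origin on the work surface. World frame = base frame: x ahead of the robot, y to its left, z up, the work surface at z = 0. Lengths are in m, angles in rad, forces in N, time in s.
With the tool pointing down it reaches from about 0.425 to 0.95 m from the base axis. Payload 4.7 kg.
Tool frame: the origin (TCP) lies on the front face of the gripper's body, between the roots of the fingers; the fingertips stand robot.tip_extent ahead of it and the grasp point (between the pads) lies 54 mm ahead of it (robot.tip_extent is the distance from the TCP to the fingertips, in m); z points along the fingers, y is the line along which they close (so a half turn about z gives the same grasp; the last joint's range is limited). The gripper opens to 85 mm and grips with 20 to 120 N. Pads are 22 mm wide; open, the fingers measure 114 mm over their backs; the gripper's body (76 mm by 85 mm) begins 54 mm behind the grasp point. The pads swing forward as they close: fully open they stand 13 mm farther back than shut.
Start: joints at [-1.346, 0.469, -0.049, 1.532, 0.024, 1.141, -0.082], TCP at [0.169, 0.653, 0.304] pointing down, gripper open.
Joint ranges: [-2.59, 2.59], [-0.33, 1.99], [-1.39, 1.29], [0.1, 2.45], [-1.04, 4.18], [0.21, 1.99], [-2.66, 2.66]. Speed limits (rad/s): [2.57, 2.57, 3.14, 3.14, 3.14, 3.14, 3.14].

INTERFACE

Orientations are given as a rotation vector (axis times angle).
In Python, from bench import robot, optics, close_job gives the robot as it stands. The module is installed in compiled form; this text tells all that it offers.
- The arm moves only by the tool play_rows, never from a script. Its argument "motion" is a list of rows, each an object with "translation": the shift along the tool's x, y, z in m, a list of three; "rotation": the turn, a rotation vector about the tool's x, y, z in degrees, a list of three. In form: [{"translation": [tx, ty, tz], "rotation": [ax, ay, az]}, ...]. A call has 1 to 20 rows; each row shifts and turns the commanded pose from where the row before left it, along the tool's axes as they then stand; what a row does not reach is not made up. A row lasts 1/8 s, in which the tool goes at most 62.5 mm and 10.7 degrees, less where a joint would pass 70% of its speed; a pose out of reach is approached as far as the arm can. A call is refused whole if a number of a shift passes 0.0625 or a number of a turn 10.7, either way. A call with a gripper value outside its range is refused whole. "grip" is the closure, from 0 (fully open) to 1 (shut), set as the call begins (left out, the last holds). The fingers move at their own pace and stop on an object; "force" is the grip in N (left out, the last holds). Time passes only in rows, so rows that do not move let the fingers close. It gives the time, the measured TCP pose, the force, the opening and the grip force at its end, in the units of the state.
- robot.get_obs(): the state, without advancing time (a new reading comes with each control period).
- optics.capture(name): name is "side" or "top"; returns a dict with "pixels" (384x512x3 uint8, red, green, blue), "mtx" (3x3 intrinsics, pixels), "position" and "attitude" of the camera in the world. Camera axes: x right, y up, looking along -z (the intrinsics and any distortion apply to the point x, -y, -z); pixel columns grow to the right and rows downward; lengths in m; the calibration is good to about 2 mm. A picture is of the moment at which its call begins. There is no depth.
- close_job(): hands the job in; it is judged then, once.
The state is a dict: "time_s": time; "joint_pos": joint angles; "dq": joint speeds; "joint_torque": joint torques, N m; "tcp_pos": TCP position; "orientation": TCP orientation; "wrist_force": force on the tool from outside, world axes, zero at the start; "ft_torque": the same for the moment, N m; "opening": opening from 0.0 (shut) to 1.0 (fully open); "grasp_force": force on a finger pad.
Only numpy, scipy, OpenCV 4.12 (cv2) and the standard library are available. Lean on these libraries where they do the work, as an engineer would, in place of code of your own. Each camera call takes 0.05 s, during which the arm holds its last target. There are 200 camera calls.

TASK

A short brass plug is stuck in the bore of the orange toy wheel that stands on a spring in the plywood press-out stand. Take the red-handled push rod out of its rack, feel its tip gently into the bore and push the plug out through the bottom so that it drops into the blue tray, pressing gently enough that the spring under the wheel is never squeezed by more than a centimetre. Then put the rod back upright in the same rack hole, all the way down, and let go, leaving everything else where it stands.

Things in the scene. Friction and masses are not known exactly. Their poses are not given: they have to be found in the camera images.
- stand: Press-out stand of birch plywood, fixed to the bench: base 140 x 200 x 12 mm (x by y), origin at the centre of its underside on the bench, z up. Cheeks at y = -86 and +86 mm carry a deck, top 105 mm above the bench, with a slot along the stand's y axis. The orange wheel stands upright in the slot; the blue tray is below, open to front and back.
- slot_mid (a point): Stand's point x = 0, y = 0, z = 155 mm: over the middle of the slot, at the height of the unpressed wheel's top. The wheel cannot slide or turn, but where along the slot it stands is not measured: its axis is on the stand's plane x = 0, up to 20 mm from this point along the stand's y axis, either way.
- bore_end (a point): Stand's point x = 0, y = 0, z = 70 mm, the height of the bore's lower end. Wheel: orange disc 68 mm across, 20 mm thick, flat top 155 mm above the bench; below it a hub tube 29 mm across down to 70 mm. Bore 20 mm across, 85 mm long, sharp-edged, open at both ends; a sprung strip on the stand's +x side narrows it to 17-18 mm (it yields to about 12 N).
- plug_gate (a point): Stand's point x = 0, y = 0, z = 85 mm. The stuck brass plug (18 mm across, 28 mm long, 60 g) sits in the bore with its upper end 17 to 35 mm below the wheel's top. It takes about 8 to 15 N to slide down, until its upper end is 70 mm below the top (this height, lower by as much as the wheel is pressed); there the strip ends and it falls into the tray.
- wheel (a joint): How far the wheel is pressed straight down on its spring, m: 0 free (up), 0.020 bottomed. It starts to give at about 3 N, then 1.8 N per mm (about 21 N at 10 mm), and springs back when released. Any downward load on the wheel's top or on the plug squeezes it.
- tray: Blue open catch tray fixed in the stand under the deck, 85 x 145 x 32 mm, walls 4 mm; origin at the centre of its underside, 12 mm above the bench, axes as the stand's.
- rack: Dark wooden block fixed to the bench, 70 x 150 x 85 mm (x by y by z), origin at the centre of its underside. Two round upright holes in its top, 15 mm wide, 70 mm deep: at y = -35 mm for the push rod, at y = +35 mm for a spare dowel.
- rack_hole (a point): Centre of the floor of the push rod's hole (x = 0, y = -35 mm, z = 15 mm in the rack's frame), where the rod's tip stands.
- rod: Push rod, 160 g, standing upright in the rack: steel shaft 13 mm across and 105 mm long, with 1 mm chamfer at the flat tip, and above it a red square handle 24 x 24 mm, 45 mm tall (105 to 150 mm above the tip), its faces along the body's x and y axes, which start parallel to the rack's. Origin at the centre of the tip, z along the rod towards the handle.
- rod_tip (a point): Centre of the rod's flat lower end (the rod's origin).
- dowel: Spare wooden dowel, 13 mm across and 85 mm long, standing in the rack's other hole; origin at its lower end. Leave alone.
- jar_blue: Blue paint jar, 80 mm across, 90 mm tall; origin under its centre. Leave alone.
- jar_orange: Orange paint jar, 52 mm across, 70 mm tall; origin under its centre. Leave alone.
- jar_red: Red paint jar, 52 mm across, 70 mm tall; origin under its centre. Leave alone.
- bottle_black: Black paint bottle with white cap, 44 mm across, 130 mm tall; origin under its centre. Leave alone.
- block: Purple painted wooden block, 70 x 150 x 25 mm, lying flat; origin under its centre. Leave alone.
- brush: Paint brush lying on the bench, along its x axis. Leave alone.
There are look-alikes about, which are no part of the job. There is more than one size of the rod; the job needs the largest.

How it is judged:
By the outcome, as a careful person would: the job done as asked, in the order asked, and still so for the second after the job is handed in, with the robot touching nothing.
It also fails if it takes over 72 s, if anything falls off the work surface, if the arm or the gripper's body presses on something with over 40 N, if the wrist force passes 120 N, or if a joint passes its speed limit or range.

## Working session

There is one attempt and no reset: what is moved stays moved. The work goes in short steps, Python scripts to look and compute and a tool call to move; the robot and the scene stay as the last step left them, time stands still between calls to the robot, and variables do not carry over. Pictures are saved under pics/ and viewed, at most 10 in all, crops included, and the job is handed in when it is done.

Besides the shell and the picture viewer there is one more tool, called after "Request:" in YAML: its name, and indented under it one key for each argument. play_rows: Moves the arm, as the interface text tells. Its arguments: {"type":"object","properties":{"motion":{"type":"array"},"grip":{"type":"number"},"force":{"type":"number"}},"required":["motion"]}

```bash
mkdir -p pics; cat > h.py <<'E'
import numpy as np, cv2
from bench import robot, optics, close_job
from scipy.spatial.transform import Rotation as R
def cap(n):
    c=optics.capture(n); return c
def att(c):
    a=np.array(c["attitude"],float)
    if a.shape==(3,3): return a
    return R.from_rotvec(a).as_matrix() if a.size==3 else R.from_quat(a).as_matrix()
def ray(c,u,v):
    K=np.array(c["mtx"]); d=np.linalg.inv(K)@[u,v,1]
    d=att(c)@np.array([d[0],-d[1],-d[2]]); return np.array(c["position"]),d
def onz(c,u,v,z):
    p,d=ray(c,u,v); return p+d*(z-p[2])/d[2]
def proj(c,P):
    q=att(c).T@(np.array(P)-np.array(c["position"])); K=np.array(c["mtx"])
    w=K@[q[0],-q[1],-q[2]]; return w[:2]/w[2]
def save(c,n,crop=None,s=1):
    im=c["pixels"][:,:,::-1]
    if crop: im=im[crop[1]:crop[3],crop[0]:crop[2]]
    cv2.imwrite("pics/"+n,cv2.resize(im,None,fx=s,fy=s,interpolation=cv2.INTER_CUBIC))
E
python3 - <<'E'
from h import *
for n in("side","top"):
    c=cap(n); save(c,n+"0.png",None,1.5); print({k:v for k,v in c.items() if k!="pixels"})
print(robot.get_obs(), robot.tip_extent)
E
```

```text
{'mtx': array([[351.41581535,   0.        , 252.96385449],
       [  0.        , 351.41581535, 189.91628103],
       [  0.        ,   0.        ,   1.        ]]), 'position': array([ 0.11683992, -0.63751205,  0.5686071 ]), 'attitude': array([ 1.01648835, -0.29577728, -0.52402407])}
{'mtx': array([[497.03078847,   0.        , 253.42124177],
       [  0.        , 497.03078847, 196.35200996],
       [  0.        ,   0.        ,   1.        ]]), 'position': array([0.39198148, 0.03407691, 1.72356759]), 'attitude': array([ 0.07796312, -0.0679783 , -1.5968883 ])}
{'time_s': 0.1, 'joint_pos': array([-1.34592229,  0.46934385, -0.04862032,  1.53356677,  0.02410067,
        1.14099149, -0.08229546]), 'dq': array([-0.00062722, -0.00168977, -0.00114624, -0.00210895,  0.00010374,
        0.00140138,  0.00058402]), 'joint_torque': array([ 8.53500169e-04, -5.11513066e+01, -4.69663285e-02, -2.38390625e+01,
        1.07531357e-02,  4.35103415e-03, -1.80854192e-05]), 'tcp_pos': array([0.16933397, 0.65300775, 0.30298101]), 'orientation': array([-3.97449158e-01, -3.11617788e+00,  2.69451985e-03]), 'wrist_force': array([ 0.37339362, -0.27593945, -0.65524022]), 'ft_torque': array([ 0.02757887, -0.00012002,  0.02898752]), 'grasp_force': 0.0, 'opening': 0.9971722939969743} 0.0726
```

View pics/top0.png

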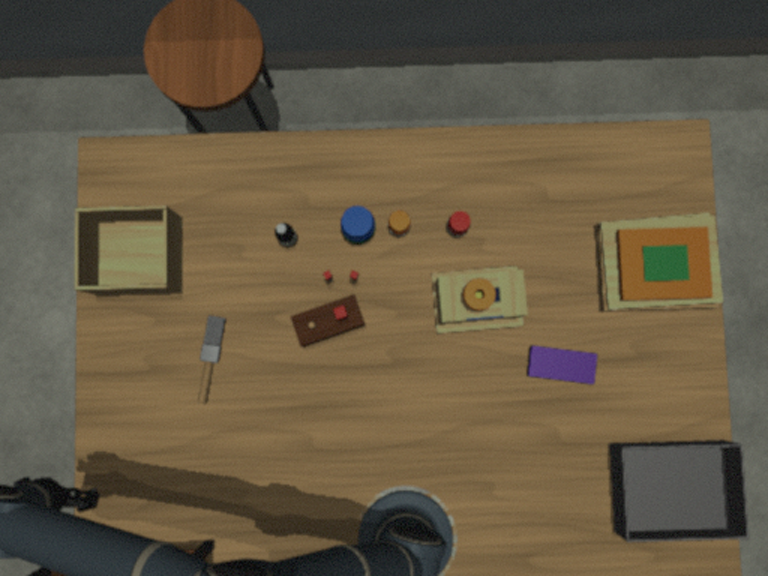

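View pics/side0.png

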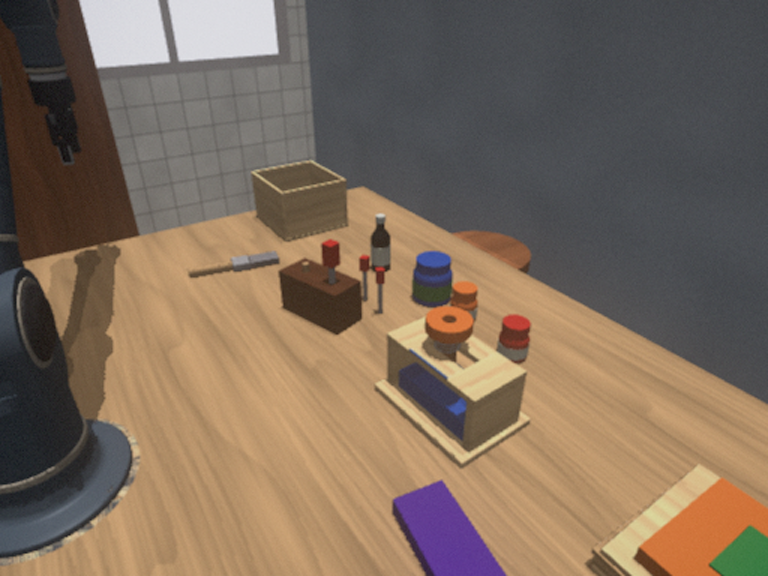

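The top view shows the rack at about (328,320) in the 1.5x image, with the large red rod at (340,313). The wheel is at (479,294), and two small look-alike rods stand at (328,276) and (354,276). The side view agrees. Next I'll measure with masks.

```bash
python3 - <<'E'
from h import *
t=cap("top"); s=cap("side")
def blobs(c,lo,hi,box,amin=15,lo2=None):
    h=cv2.cvtColor(c["pixels"],cv2.COLOR_RGB2HSV)
    m=cv2.inRange(h,np.array(lo),np.array(hi)); k=np.zeros_like(m); x0,y0,x1,y1=box; k[y0:y1,x0:x1]=m[y0:y1,x0:x1]
    n,l,st,ce=cv2.connectedComponentsWithStats(k)
    o=[]
    for i in range(1,n):
        if st[i,4]>=amin:
            cn=max(cv2.findContours((l==i).astype(np.uint8),0,cv2.CHAIN_APPROX_NONE)[0],key=len)
            o.append((ce[i].round(1),st[i],cv2.minAreaRect(cn)))
    return o
print("red top");[print(b) for b in blobs(t,(0,150,90),(6,255,255),(190,170,260,230),8)]
print("red side");[print(b) for b in blobs(s,(0,150,60),(6,255,255),(180,140,270,220),8)]
print("rack top");
for b in blobs(t,(0,40,15),(20,255,95),(185,185,255,240),100): print(b, cv2.boxPoints(b[2]), [onz(t,*p,.085).round(4) for p in cv2.boxPoints(b[2])])
print("wheel");
for b in blobs(t,(8,150,120),(18,255,255),(290,170,350,225),50): print(b, onz(t,*b[2][0],.155))
hsv=cv2.cvtColor(t["pixels"],cv2.COLOR_RGB2HSV)
print(hsv[213,330-10:340-6:2] if 0 else hsv[196,318].tolist(),hsv[196,310].tolist(),hsv[186,300].tolist(),hsv[250,320].tolist())
for n,c in(("t",t),("s",s)):
    box={"t":(190,170,360,235),"s":(180,140,360,320)}[n]
    save(c,n+"z.png",box,{"t":4.7,"s":3.3}[n])
E
```

```text
red top
(array([217.9, 182.9]), array([216, 181,   5,   5,  18], dtype=int32), ((217.90003967285156, 182.80003356933594), (4.0249223709106445, 3.5777084827423096), 63.43495178222656))
(array([235.6, 183.1]), array([234, 181,   4,   5,  17], dtype=int32), ((235.5, 183.0), (4.0, 3.0), 90.0))
(array([226.2, 207.6]), array([222, 204,   9,   9,  59], dtype=int32), ((226.20001220703125, 207.60000610351562), (7.589465618133545, 7.589465618133545), 71.56504821777344))
red side
(array([220.3, 167. ]), array([215, 160,  11,  18, 123], dtype=int32), ((220.0, 168.5), (17.0, 10.0), 90.0))
(array([242.7, 174.5]), array([240, 170,   6,  11,  42], dtype=int32), ((242.5, 175.0), (10.0, 5.0), 90.0))
(array([253.1, 181.4]), array([250, 178,   7,  10,  41], dtype=int32), ((253.0, 182.5), (9.0, 6.0), 90.0))
rack top
(array([217.9, 214.1]), array([194, 196,  50,  36, 974], dtype=int32), ((218.27044677734375, 213.76979064941406), (23.102025985717773, 45.79606628417969), 70.64100646972656)) [[192.83807 210.46225]
 [236.04483 195.2815 ]
 [243.70282 217.07733]
 [200.49606 232.25809]] [array([0.5029, 0.2438, 0.085 ]), array([0.5494, 0.0998, 0.085 ]), array([0.4765, 0.0763, 0.085 ]), array([0.4304, 0.2198, 0.085 ])]
wheel
(array([324.3, 192.8]), array([318, 186,  12,  15,  69], dtype=int32), ((323.5, 193.0), (14.0, 11.0), 90.0)) [ 0.54222993 -0.18017725  0.155     ]
[32, 127, 151] [19, 159, 135] [26, 91, 138] [19, 113, 122]
```

View pics/tz.png

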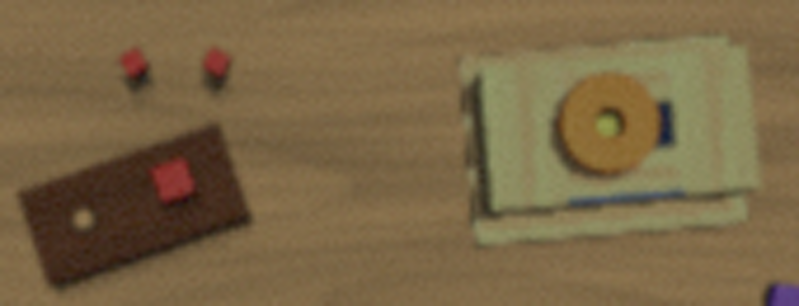

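View pics/sz.png

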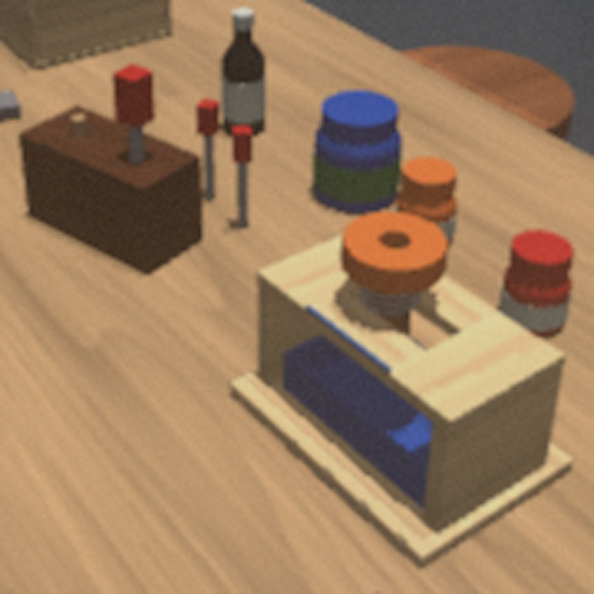

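The top crop shows the rod handle at about (173,181) and the wheel bore at about (609,124). In the side crop the bore is at (396,239) and the handle top at (133,72). I'll triangulate these and get the yaws.

```bash
cat >> h.py <<'E'
def tri(c1,p1,c2,p2):
    a,d=ray(c1,*p1); b,e=ray(c2,*p2); d=d/np.linalg.norm(d); e=e/np.linalg.norm(e)
    st=np.linalg.lstsq(np.c_[d,-e],b-a,rcond=None)[0]; x,y=a+d*st[0],b+e*st[1]
    return (x+y)/2, np.linalg.norm(x-y)
def big(m):
    n,l,st,ce=cv2.connectedComponentsWithStats(m.astype(np.uint8)); i=1+np.argmax(st[1:,4]); return (l==i).astype(np.uint8),st[i],ce[i]
def boxm(m,b):
    k=np.zeros_like(m); k[b[1]:b[3],b[0]:b[2]]=m[b[1]:b[3],b[0]:b[2]]; return k
E
python3 - <<'E'
from h import *
t=cap("top"); s=cap("side")
ht=cv2.cvtColor(t["pixels"],cv2.COLOR_RGB2HSV); hs=cv2.cvtColor(s["pixels"],cv2.COLOR_RGB2HSV)
m,st,ce=big(boxm(cv2.inRange(ht,(8,185,100),(22,255,255)),(300,180,340,215)))
cn=max(cv2.findContours(m,0,1)[0],key=len); e=cv2.fitEllipse(cn); print("wheel",st,e,onz(t,*e[0],.155))
# bore: hole inside
ctr=cv2.findContours(m,cv2.RETR_CCOMP,1); print([ (cv2.minEnclosingCircle(c)) for c in ctr[0]])
wt=np.array(e[0]); print("tri wheel bore",tri(t,wt,s,(180+396/3.3-.5,140+239/3.3-.5)))
# handle
mr=boxm(cv2.inRange(hs,(0,150,40),(8,255,255))|cv2.inRange(hs,(174,150,40),(180,255,255)),(205,150,235,185))
m,st,ce=big(mr); print("handle side",st,ce)
V=hs[...,2]; print(V[158:182,218:224:2].tolist())
for p in((226.2,207.6),(226.5,207.8)): print("handle",onz(t,*p,.165), onz(s,180+133/3.3-.5,140+72/3.3-.5,.165), tri(t,p,s,(180+133/3.3-.5,140+72/3.3-.5)))
# rack top corners from crop
for nm,pts,z in(("rack",((20,192),(217,123),(251,220),(55,288)),.085),("deck",((480,72),(745,45),(758,188),(492,212)),.105),("base",((460,58),(725,37),(748,220),(478,243)),.012)):
    P=np.array([onz(t,190+x/4.7-.5,170+y/4.7-.5,z)[:2] for x,y in pts]); print(nm,P.round(4).tolist(),"c",P.mean(0),"len",np.linalg.norm(np.roll(P,-1,0)-P,axis=1),
     "yaw", [np.degrees(np.arctan2(*(d[::-1]))) for d in (P[0]-P[1],P[3]-P[2],P[0]-P[3],P[1]-P[2])])
print("dowel",onz(t,190+83/4.7-.5,170+219/4.7-.5,.1))
E
```

```text
Traceback (most recent call last):
  File "h.py", line 27, in big
    n,l,st,ce=cv2.connectedComponentsWithStats(m.astype(np.uint8)); i=1+np.argmax(st[1:,4]); return (l==i).astype(np.uint8),st[i],ce[i]
                                                                        ~~~~~~~~~^^^^^^^^^^
ValueError: attempt to get argmax of an empty sequence
```

```bash
cat > m.py <<'E'
from h import *
t=cap("top"); s=cap("side")
ht=cv2.cvtColor(t["pixels"],cv2.COLOR_RGB2HSV); hs=cv2.cvtColor(s["pixels"],cv2.COLOR_RGB2HSV)
m,st,ce=big(boxm(cv2.inRange(ht,(8,148,100),(24,255,255)),(300,180,340,215)))
cn=max(cv2.findContours(m,0,1)[0],key=len); e=cv2.minEnclosingCircle(cn);e2=cv2.fitEllipse(cn); print("wheel",st,e,e2,onz(t,*e2[0],.155))
ctr=cv2.findContours(m,cv2.RETR_CCOMP,1); print([ (cv2.minEnclosingCircle(c)) for c in ctr[0]])
wt=np.array(e2[0]); print("tri wheel bore",tri(t,wt,s,(180+396/3.3-.5,140+239/3.3-.5)))
mr=boxm(cv2.inRange(hs,(0,150,40),(8,255,255))|cv2.inRange(hs,(174,150,40),(180,255,255)),(205,150,235,185))
m,st,ce=big(mr); print("handle side",st,ce)
for p in((226.2,207.6),(226.5,207.8)): print("handle",onz(t,*p,.165), onz(s,180+133/3.3-.5,140+72/3.3-.5,.165), tri(t,p,s,(180+133/3.3-.5,140+72/3.3-.5)))
for nm,pts,z in(("rack",((20,192),(217,123),(251,220),(55,288)),.085),("deck",((480,72),(745,45),(758,188),(492,212)),.105),("base",((460,58),(725,37),(748,220),(478,243)),.012)):
    P=np.array([onz(t,190+x/4.7-.5,170+y/4.7-.5,z)[:2] for x,y in pts]); print(nm,P.round(4).tolist(),"c",P.mean(0),"len",np.linalg.norm(np.roll(P,-1,0)-P,axis=1),
     "yaw", [np.degrees(np.arctan2(*(d[::-1]))) for d in (P[0]-P[1],P[3]-P[2],P[0]-P[3],P[1]-P[2])])
print("dowel",onz(t,190+83/4.7-.5,170+219/4.7-.5,.1))
E
python3 m.py
```

```text
wheel [309 186  21  21 301] ((319.0882263183594, 195.91175842285156), 10.330714225769043) ((319.0702819824219, 195.86001586914062), (19.645479202270508, 19.845739364624023), 84.3001480102539) [ 0.53352421 -0.16580612  0.155     ]
[((319.0882263183594, 195.91175842285156), 10.330714225769043), ((312.0, 202.0), 1.000100016593933), ((311.0, 198.0), 1.000100016593933), ((319.04052734375, 195.06756591796875), 4.067868232727051), ((313.0, 192.0), 1.000100016593933)]
tri wheel bore (array([ 0.53509935, -0.16710603,  0.15284523]), np.float64(0.0034023590784780823))
handle side [215 160  11  18 164] [220.12195122 168.12804878]
handle [0.50365621 0.12850895 0.165     ] [0.50245365 0.12347598 0.165     ] (array([0.50433736, 0.12842078, 0.16248456]), np.float64(0.0011105681478041519))
handle [0.50300023 0.12757954 0.165     ] [0.50245365 0.12347598 0.165     ] (array([0.50372469, 0.12741663, 0.16303512]), np.float64(0.0012959646645295578))
rack [[0.5032, 0.2408], [0.5481, 0.1011], [0.4791, 0.0789], [0.4352, 0.2173]] c [0.49140695 0.15953439] len [0.14672132 0.07252881 0.1452579  0.07196449] yaw [np.float64(107.8142736708256), np.float64(107.58533793835544), np.float64(19.026597387477555), np.float64(17.860097046837225)]
deck [[0.5768, -0.0838], [0.5906, -0.269], [0.4906, -0.2736], [0.479, -0.0888]] c [ 0.53425064 -0.17881237] len [0.18571379 0.10013358 0.18513094 0.09795921] yaw [np.float64(94.25724525778367), np.float64(93.58888531548376), np.float64(2.9143383814909183), np.float64(2.602682555934623)]
base [[0.5982, -0.0762], [0.6084, -0.272], [0.473, -0.2829], [0.4616, -0.0848]] c [ 0.53529528 -0.17898818] len [0.19602858 0.13581403 0.19837275 0.13694071] yaw [np.float64(92.9630595684655), np.float64(93.30203636936069), np.float64(3.6108302538961827), np.float64(4.603882906199296)]
dowel [0.48218506 0.19534183 0.1       ]
```

Rod is at about (0.503, 0.127), with rack yaw about 17.7°. The wheel is at about (0.534, -0.166), with stand yaw about 3.5°. These agree with the given geometry. First I'll turn the tool and move above the rod.

Request:
play_rows:
  motion:
    - {"translation":[0,0,0],"rotation":[0,0,-8.05]}
    - {"translation":[0,0,0],"rotation":[0,0,-8.05]}
    - {"translation":[0,0,0],"rotation":[0,0,-8.05]}
    - {"translation":[0,0,0],"rotation":[0,0,-8.05]}
    - {"translation":[-0.0132,-0.0502,0.0036],"rotation":[0,0,0]}
    - {"translation":[-0.0132,-0.0502,0.0036],"rotation":[0,0,0]}
    - {"translation":[-0.0132,-0.0502,0.0036],"rotation":[0,0,0]}
    - {"translation":[-0.0132,-0.0502,0.0036],"rotation":[0,0,0]}
    - {"translation":[-0.0132,-0.0502,0.0036],"rotation":[0,0,0]}
    - {"translation":[-0.0132,-0.0502,0.0036],"rotation":[0,0,0]}
    - {"translation":[-0.0132,-0.0502,0.0036],"rotation":[0,0,0]}
    - {"translation":[-0.0132,-0.0502,0.0036],"rotation":[0,0,0]}
    - {"translation":[-0.0132,-0.0502,0.0036],"rotation":[0,0,0]}
    - {"translation":[-0.0132,-0.0502,0.0036],"rotation":[0,0,0]}
    - {"translation":[-0.0132,-0.0502,0.0036],"rotation":[0,0,0]}
    - {"translation":[-0.0132,-0.0502,0.0036],"rotation":[0,0,0]}
    - {"translation":[0,0,0],"rotation":[0,0,0]}
  grip: 0

```text
time_s: 2.52
tcp_pos: [0.5049, 0.1229, 0.2607]
orientation: [-0.469, 3.106, -0.003]
wrist_force: [0.1, 1.0, 0.7]
opening: 1.0
grasp_force: 0.0
```

```bash
cat >> h.py <<'E'
def delta(P):
    o=robot.get_obs(); M=R.from_rotvec(o["orientation"]).as_matrix()
    print("tcp",o["tcp_pos"].round(4),"F",o["wrist_force"].round(2),"T",o["ft_torque"].round(2),"tool x,y deg",np.degrees(np.arctan2(M[1,:2],M[0,:2])).round(2),"tilt",M[:,2].round(4),"op",round(o["opening"],3))
    print("delta tool", (M.T@(np.array(P)-o["tcp_pos"])).round(4))
E
python3 - <<'E'
from h import *
delta([.503,.1272,.197])
c=cap("side"); save(c,"s1.png",(140,60,340,240),3)
E
```

```text
tcp [0.5049 0.1229 0.2607] F [0.1  0.97 0.67] T [ 0.01  0.06 -0.01] tool x,y deg [-162.83  107.17] tilt [ 8.0e-04 -1.7e-03 -1.0e+00] op 1.0
delta tool [0.0006 0.0047 0.0637]
```

View pics/s1.png

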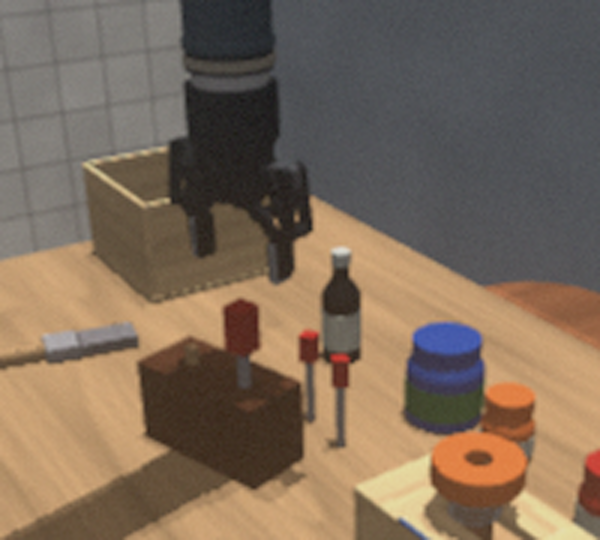

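The side crop shows the open fingers above the red handle: handle at (240,325), fingertips at (203,250) and (282,278). Now I'll descend around the handle.

Request:
play_rows:
  motion:
    - {"translation":[0.0,0.002,0.013],"rotation":[0,0,0]}
    - {"translation":[0,0.0,0.013],"rotation":[0,0,0]}
    - {"translation":[0,0,0.013],"rotation":[0,0,0]}
    - {"translation":[0,0,0.013],"rotation":[0,0,0]}
    - {"translation":[0,0,0.0115],"rotation":[0,0,0]}
    - {"translation":[0,0,0],"rotation":[0,0,0]}

```text
time_s: 3.32
tcp_pos: [0.502, 0.1292, 0.1961]
orientation: [0.482, -3.102, 0.001]
wrist_force: [0.3, -0.4, 1.2]
opening: 0.999
grasp_force: 0.0
```

```bash
python3 - <<'E'
from h import *
delta([.503,.1272,.197])
E
```

```text
tcp [0.502  0.1292 0.1961] F [ 0.33 -0.4   1.16] T [ 0.01  0.01 -0.01] tool x,y deg [-162.34  107.66] tilt [-2.1e-03 -7.0e-04 -1.0e+00] op 0.999
delta tool [-0.0004 -0.0022 -0.0009]
```

Request:
play_rows:
  motion:
    - {"translation":[-0.0004,-0.0022,0],"rotation":[0,0,0]}
    - {"translation":[0,0,0],"rotation":[0,0,0]}
    - {"translation":[0,0,0],"rotation":[0,0,0]}
    - {"translation":[0,0,0],"rotation":[0,0,0]}
    - {"translation":[0,0,0],"rotation":[0,0,0]}
    - {"translation":[0,0,0],"rotation":[0,0,0]}
    - {"translation":[0,0,0],"rotation":[0,0,0]}
    - {"translation":[0,0,0],"rotation":[0,0,0]}
  grip: 1
  force: 60

```text
time_s: 4.32
tcp_pos: [0.5039, 0.1274, 0.1976]
orientation: [-0.482, 3.103, 0.0]
wrist_force: [-0.1, -0.9, 5.4]
opening: 0.271
grasp_force: 59.2
```

```bash
python3 - <<'E'
from h import *
delta([.503,.1272,.197])
E
```

```text
tcp [0.5039 0.1274 0.1976] F [-0.15 -0.89  5.42] T [-0.15  0.06 -0.05] tool x,y deg [-162.34  107.66] tilt [ 9.e-04  3.e-04 -1.e+00] op 0.271
delta tool [0.0009 0.0001 0.0006]
```

Request:
play_rows:
  motion:
    - {"translation":[0,0,-0.006],"rotation":[0,0,0]}
    - {"translation":[0,0,-0.012],"rotation":[0,0,0]}
    - {"translation":[0,0,-0.012],"rotation":[0,0,0]}
    - {"translation":[0,0,-0.015],"rotation":[0,0,0]}
    - {"translation":[0,0,-0.015],"rotation":[0,0,0]}
    - {"translation":[0,0,-0.02],"rotation":[0,0,0]}
    - {"translation":[0,0,-0.03],"rotation":[0,0,0]}
    - {"translation":[0,0,-0.03],"rotation":[0,0,0]}
    - {"translation":[0,0,-0.03],"rotation":[0,0,0]}
    - {"translation":[0,0,0],"rotation":[0,0,0]}
    - {"translation":[0,0,0],"rotation":[0,0,0]}
    - {"translation":[0,0,0],"rotation":[0,0,0]}

```text
time_s: 5.82
tcp_pos: [0.5029, 0.1272, 0.3659]
orientation: [0.482, -3.102, 0.001]
wrist_force: [-0.2, -0.2, -1.3]
opening: 0.274
grasp_force: 59.3
```

```bash
python3 - <<'E'
from h import *
delta([.533,-.166,.368])
c=cap("side"); save(c,"s2.png",(170,40,310,220),3)
E
```

```text
tcp [0.5029 0.1272 0.3659] F [-0.19 -0.17 -1.35] T [ 0.01  0.02 -0.03] tool x,y deg [-162.34  107.66] tilt [-2.6e-03 -9.0e-04 -1.0e+00] op 0.274
delta tool [ 0.0603 -0.2885 -0.002 ]
```

View pics/s2.png

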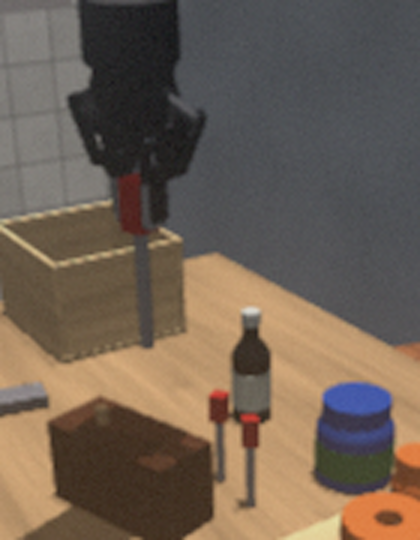

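The rod is out and held, its tip at about (147,345) in the crop. It may be tilted a little, so I'll check that over the wheel.

Request:
play_rows:
  motion:
    - {"translation":[0.0086,-0.0412,0],"rotation":[0,0,0]}
    - {"translation":[0.0086,-0.0412,0],"rotation":[0,0,0]}
    - {"translation":[0.0086,-0.0412,0],"rotation":[0,0,0]}
    - {"translation":[0.0086,-0.0412,0],"rotation":[0,0,0]}
    - {"translation":[0.0086,-0.0412,0],"rotation":[0,0,0]}
    - {"translation":[0.0086,-0.0412,0],"rotation":[0,0,0]}
    - {"translation":[0.0086,-0.0413,0],"rotation":[0,0,0]}
    - {"translation":[0,0,0],"rotation":[0,0,0]}
    - {"translation":[0,0,0],"rotation":[0,0,0]}
    - {"translation":[0,0,0],"rotation":[0,0,0]}

```text
time_s: 7.12
tcp_pos: [0.5339, -0.1643, 0.3668]
orientation: [0.486, -3.103, -0.001]
wrist_force: [0.5, 0.4, -1.5]
opening: 0.274
grasp_force: 59.5
```

```bash
python3 - <<'E'
from h import *
delta([.533,-.166,.368])
c=cap("side"); T=robot.get_obs()["tcp_pos"]
for d in (.0326,.0776,.1826): print(d, proj(c,T-[0,0,d]), (proj(c,T-[0,0,d])-[240,60])*4)
save(c,"s3.png",(240,80,380,240),4)
print(proj(c,T-[0,0,.0776])-[240,80], proj(c,T-[0,0,.1826])-[240,80])
t=cap("top"); print("top tip proj",proj(t,T-[0,0,.1826]))
E
```

```text
tcp [ 0.5339 -0.1643  0.3668] F [ 0.47  0.42 -1.47] T [ 0.03 -0.01 -0.01] tool x,y deg [-162.2  107.8] tilt [-7.e-04  8.e-04 -1.e+00] op 0.274
delta tool [ 0.0013 -0.0014 -0.0012]
0.0326 [303.08845916 130.62283819] [252.35383664 282.49135277]
0.0776 [301.54215297 152.72196193] [246.16861189 370.88784773]
0.1826 [298.3050261  198.98554672] [233.22010438 555.94218687]
[61.54215297 72.72196193] [ 58.3050261  118.98554672]
top tip proj [319.77555901 194.88606658]
```

View pics/s3.png

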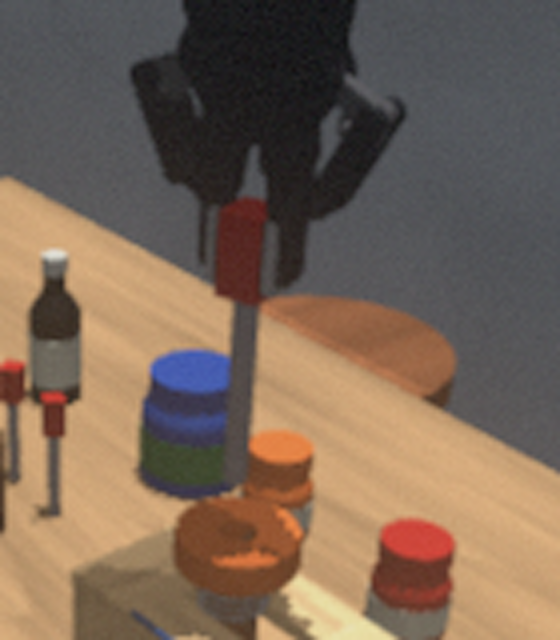

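The side crop shows the shaft hanging upright, with its tip at about (235,481) and the bore at about (238,532). Comparing tip and bore in the same camera cancels its calibration bias.

```bash
python3 - <<'E'
from h import *
c=cap("side"); T=robot.get_obs()["tcp_pos"]; print(T)
tip=onz(c,298.25,199.75,T[2]-.1826); bore=onz(c,299.6,212.2,.155); print(tip,bore,bore-tip)
r=att(c)[:,0]; print("right",r,"needed along right",(bore-tip)@r/ (r[:2]@r[:2])**.5)
t=cap("top")
for p in((319.07,195.86),(319.3,195.9)): print("top bore",onz(t,*p,.155))
E
```

```text
[ 0.53382008 -0.1647884   0.3671075 ]
[ 0.53163053 -0.16689773  0.1845075 ] [ 0.53403943 -0.17118129  0.155     ] [ 0.00240889 -0.00428356 -0.0295075 ]
right [ 0.83905345 -0.54402478 -0.0051336 ] needed along right 0.004503091387979384
top bore [ 0.53352429 -0.16580523  0.155     ]
top bore [ 0.533377   -0.16652757  0.155     ]
```

```bash
python3 - <<'E'
from h import *
c=cap("side"); im=c["pixels"].astype(int); T=robot.get_obs()["tcp_pos"]
h=cv2.cvtColor(c["pixels"],cv2.COLOR_RGB2HSV)
for v in range(158,200,5): print(v, [f"{a}/{b}" for a,b in zip(h[v,292:308,1],h[v,292:308,2])], end=" "); print("axis pred", [proj(c,T-[0,0,d])[0].round(2) for d in (.09,.13,.18) if 0])
m=boxm(cv2.inRange(h,(4,120,40),(17,255,255)),(278,200,320,232)); 
for v in range(204,226,2): u=np.flatnonzero(m[v]); print(v,u.min() if len(u) else 0,u.max() if len(u) else 0, h[v,290:310,2].tolist())
for z in (.08,.13,.18): print(proj(c,T-[0,0,z]))
print(proj(c,[.5335,-.1665,.155]),proj(c,[.5335,-.1665,.135]))
E
```

```text
158 ['106/204', '105/202', '104/203', '104/205', '104/202', '104/201', '96/149', '34/76', '30/77', '23/78', '28/81', '26/78', '51/90', '112/153', '130/181', '138/179'] axis pred []
163 ['103/198', '105/195', '105/195', '106/195', '104/201', '102/185', '84/127', '29/78', '25/82', '36/78', '23/79', '28/81', '85/135', '100/188', '105/197', '103/200'] axis pred []
168 ['120/164', '89/158', '68/154', '40/147', '48/163', '77/145', '55/93', '31/82', '33/85', '31/83', '31/83', '34/83', '92/160', '105/200', '101/207', '104/208'] axis pred []
173 ['150/177', '154/175', '149/176', '154/176', '151/176', '110/132', '37/82', '35/81', '33/86', '34/82', '31/82', '59/103', '95/156', '103/185', '106/188', '106/192'] axis pred []
178 ['98/109', '93/102', '74/86', '77/76', '65/78', '20/75', '31/83', '38/80', '35/87', '34/82', '36/84', '83/132', '103/178', '104/194', '104/196', '105/196'] axis pred []
183 ['76/84', '92/97', '106/108', '106/113', '90/105', '22/82', '44/82', '39/86', '31/83', '33/84', '48/91', '99/170', '104/215', '104/211', '105/207', '104/206'] axis pred []
188 ['82/90', '86/89', '80/86'
[... 1168 characters left out ...]
283 315 [121, 121, 119, 120, 121, 120, 121, 121, 120, 123, 124, 122, 118, 130, 146, 142, 135, 141, 153, 150]
218 283 314 [120, 120, 120, 120, 121, 119, 121, 122, 120, 123, 121, 156, 181, 185, 184, 153, 160, 153, 120, 129]
220 284 314 [107, 110, 115, 130, 161, 194, 211, 213, 216, 215, 216, 212, 215, 216, 216, 218, 214, 200, 185, 143]
222 285 314 [105, 105, 108, 109, 112, 110, 114, 124, 135, 137, 135, 136, 137, 137, 125, 114, 117, 117, 115, 114]
224 286 312 [107, 109, 111, 110, 110, 111, 114, 115, 114, 112, 117, 115, 118, 116, 113, 118, 115, 114, 112, 111]
[301.7195786  153.87705086]
[300.11234729 176.7155383 ]
[298.61558413 197.9842919 ]
[297.98843248 211.25197363] [297.43787313 219.01744341]
```

Request:
play_rows:
  motion:
    - {"translation":[0.0017,-0.0036,0.006],"rotation":[0,0,0]}
    - {"translation":[0,0,0.006],"rotation":[0,0,0]}
    - {"translation":[0,0,0.006],"rotation":[0,0,0]}
    - {"translation":[0,0,0.004],"rotation":[0,0,0]}
    - {"translation":[0,0,0],"rotation":[0,0,0]}
    - {"translation":[0,0,0],"rotation":[0,0,0]}

```text
time_s: 8.12
tcp_pos: [0.5333, -0.1698, 0.3453]
orientation: [-0.482, 3.104, -0.0]
wrist_force: [0.9, -0.2, -0.7]
opening: 0.272
grasp_force: 59.5
```

```bash
python3 - <<'E'
from h import *
delta([.5333,-.1687,.337])
c=cap("side"); save(c,"s4.png",(270,160,330,235),8)
E
```

```text
tcp [ 0.5333 -0.1698  0.3453] F [ 0.93 -0.23 -0.74] T [-0.01 -0.04 -0.  ] tool x,y deg [-162.35  107.65] tilt [ 4.e-04  0.e+00 -1.e+00] op 0.272
delta tool [-0.0003  0.001   0.0083]
```

View pics/s4.png

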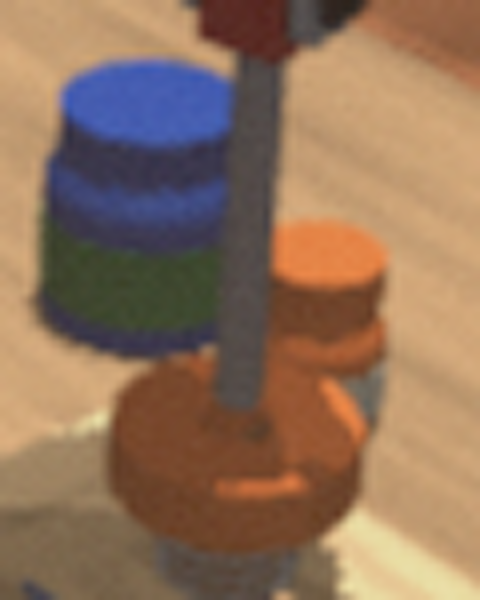

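The crop shows the tip, at (239,410), just above the bore at about (237,428). Now I'll feel down gently; even a missed bore would press the wheel by no more than about 4 mm.

Request:
play_rows:
  motion:
    - {"translation":[0,0.0005,0.0015],"rotation":[0,0,0]}
    - {"translation":[0,0,0.0015],"rotation":[0,0,0]}
    - {"translation":[0,0,0.0015],"rotation":[0,0,0]}
    - {"translation":[0,0,0.0015],"rotation":[0,0,0]}
    - {"translation":[0,0,0.0015],"rotation":[0,0,0]}
    - {"translation":[0,0,0.0015],"rotation":[0,0,0]}
    - {"translation":[0,0,0.0015],"rotation":[0,0,0]}
    - {"translation":[0,0,0.0015],"rotation":[0,0,0]}
    - {"translation":[0,0,0],"rotation":[0,0,0]}

```text
time_s: 9.3
tcp_pos: [0.533, -0.1693, 0.333]
orientation: [0.482, -3.104, -0.0]
wrist_force: [0.3, 0.5, -1.5]
opening: 0.274
grasp_force: 59.5
```

```bash
python3 - <<'E'
from h import *
delta([.5333,-.1687,.337])
E
```

```text
tcp [ 0.533  -0.1693  0.333 ] F [ 0.29  0.46 -1.46] T [-0.04  0.01  0.01] tool x,y deg [-162.34  107.66] tilt [-4.e-04  2.e-04 -1.e+00] op 0.274
delta tool [-0.0005  0.0004 -0.004 ]
```

Request:
play_rows:
  motion:
    - {"translation":[0,0,0.0015],"rotation":[0,0,0]}
    - {"translation":[0,0,0.0015],"rotation":[0,0,0]}
    - {"translation":[0,0,0.0015],"rotation":[0,0,0]}
    - {"translation":[0,0,0.0015],"rotation":[0,0,0]}
    - {"translation":[0,0,0.0015],"rotation":[0,0,0]}
    - {"translation":[0,0,0.0015],"rotation":[0,0,0]}
    - {"translation":[0,0,0.001],"rotation":[0,0,0]}
    - {"translation":[0,0,0],"rotation":[0,0,0]}

```text
time_s: 10.3
tcp_pos: [0.533, -0.1693, 0.3231]
orientation: [0.482, -3.104, -0.0]
wrist_force: [0.0, -0.2, -1.0]
opening: 0.274
grasp_force: 59.5
```

```bash
python3 - <<'E'
from h import *
delta([.5333,-.1687,.337])
E
```

```text
tcp [ 0.533  -0.1693  0.3231] F [ 0.03 -0.17 -0.95] T [-0.   -0.06  0.02] tool x,y deg [-162.34  107.66] tilt [-2.e-04  1.e-04 -1.e+00] op 0.274
delta tool [-0.0005  0.0004 -0.0139]
```

Request:
play_rows:
  motion:
    - {"translation":[0,0,0.002],"rotation":[0,0,0]}
    - {"translation":[0,0,0.002],"rotation":[0,0,0]}
    - {"translation":[0,0,0.002],"rotation":[0,0,0]}
    - {"translation":[0,0,0.002],"rotation":[0,0,0]}
    - {"translation":[0,0,0.002],"rotation":[0,0,0]}
    - {"translation":[0,0,0.002],"rotation":[0,0,0]}
    - {"translation":[0,0,0.002],"rotation":[0,0,0]}

```text
time_s: 11.18
tcp_pos: [0.5332, -0.1693, 0.3103]
orientation: [-0.482, 3.103, 0.0]
wrist_force: [-2.8, 0.6, 8.5]
opening: 0.276
grasp_force: 60.8
```

Request:
play_rows:
  motion:
    - {"translation":[0,0,0.0015],"rotation":[0,0,0]}
    - {"translation":[0,0,0.0015],"rotation":[0,0,0]}
    - {"translation":[0,0,0.0015],"rotation":[0,0,0]}
    - {"translation":[0,0,0.0015],"rotation":[0,0,0]}

```text
time_s: 11.68
tcp_pos: [0.5333, -0.1696, 0.305]
orientation: [-0.482, 3.103, -0.0]
wrist_force: [-3.1, 1.2, 10.4]
opening: 0.273
grasp_force: 61.0
```

Request:
play_rows:
  motion:
    - {"translation":[0,0,0.002],"rotation":[0,0,0]}
    - {"translation":[0,0,0.002],"rotation":[0,0,0]}
    - {"translation":[0,0,0.002],"rotation":[0,0,0]}
    - {"translation":[0,0,0.002],"rotation":[0,0,0]}
    - {"translation":[0,0,0.002],"rotation":[0,0,0]}
    - {"translation":[0,0,0.002],"rotation":[0,0,0]}

```text
time_s: 12.42
tcp_pos: [0.5333, -0.1696, 0.293]
orientation: [-0.482, 3.103, -0.0]
wrist_force: [-2.7, 1.2, 10.0]
opening: 0.272
grasp_force: 61.0
```

Force is steady at about 10–12 N, so the plug is sliding. I'll keep pushing.

Request:
play_rows:
  motion:
    - {"translation":[0,0,0.002],"rotation":[0,0,0]}
    - {"translation":[0,0,0.002],"rotation":[0,0,0]}
    - {"translation":[0,0,0.002],"rotation":[0,0,0]}
    - {"translation":[0,0,0.002],"rotation":[0,0,0]}
    - {"translation":[0,0,0.002],"rotation":[0,0,0]}
    - {"translation":[0,0,0.002],"rotation":[0,0,0]}
    - {"translation":[0,0,0.002],"rotation":[0,0,0]}
    - {"translation":[0,0,0.002],"rotation":[0,0,0]}
    - {"translation":[0,0,0.002],"rotation":[0,0,0]}
    - {"translation":[0,0,0.002],"rotation":[0,0,0]}

```text
time_s: 13.68
tcp_pos: [0.5332, -0.1695, 0.2727]
orientation: [-0.482, 3.103, -0.0]
wrist_force: [-3.5, 0.9, 10.1]
opening: 0.273
grasp_force: 61.0
```

Request:
play_rows:
  motion:
    - {"translation":[0,0,0.002],"rotation":[0,0,0]}
    - {"translation":[0,0,0.002],"rotation":[0,0,0]}
    - {"translation":[0,0,0.002],"rotation":[0,0,0]}
    - {"translation":[0,0,0.002],"rotation":[0,0,0]}
    - {"translation":[0,0,0.002],"rotation":[0,0,0]}
    - {"translation":[0,0,0.001],"rotation":[0,0,0]}

```text
time_s: 14.42
tcp_pos: [0.533, -0.1692, 0.2597]
orientation: [0.482, -3.104, -0.0]
wrist_force: [0.7, 0.1, -1.3]
opening: 0.27
grasp_force: 59.4
```

The force dropped to just the rod's weight, so the plug is free. I'll retract and check the tray.

Request:
play_rows:
  motion:
    - {"translation":[0,0,-0.006],"rotation":[0,0,0]}
    - {"translation":[0,0,-0.012],"rotation":[0,0,0]}
    - {"translation":[0,0,-0.015],"rotation":[0,0,0]}
    - {"translation":[0,0,-0.015],"rotation":[0,0,0]}
    - {"translation":[0,0,-0.015],"rotation":[0,0,0]}
    - {"translation":[0,0,-0.015],"rotation":[0,0,0]}
    - {"translation":[0,0,-0.015],"rotation":[0,0,0]}
    - {"translation":[0,0,-0.012],"rotation":[0,0,0]}
    - {"translation":[0,0,-0.003],"rotation":[0,0,0]}
    - {"translation":[0,0,0],"rotation":[0,0,0]}

```text
time_s: 15.68
tcp_pos: [0.5329, -0.1692, 0.368]
orientation: [0.482, -3.104, -0.0]
wrist_force: [-1.1, 0.3, -1.1]
opening: 0.271
grasp_force: 59.4
```

```bash
python3 - <<'E'
from h import *
delta([.5035,.1273,.368])
c=cap("side"); save(c,"s5.png",(240,180,360,310),4.5)
E
```

```text
tcp [ 0.5329 -0.1692  0.368 ] F [-1.09  0.33 -1.11] T [-0.    0.04  0.  ] tool x,y deg [-162.34  107.66] tilt [-4.e-04  2.e-04 -1.e+00] op 0.271
delta tool [-6.190e-02  2.915e-01  1.000e-04]
```

View pics/s5.png

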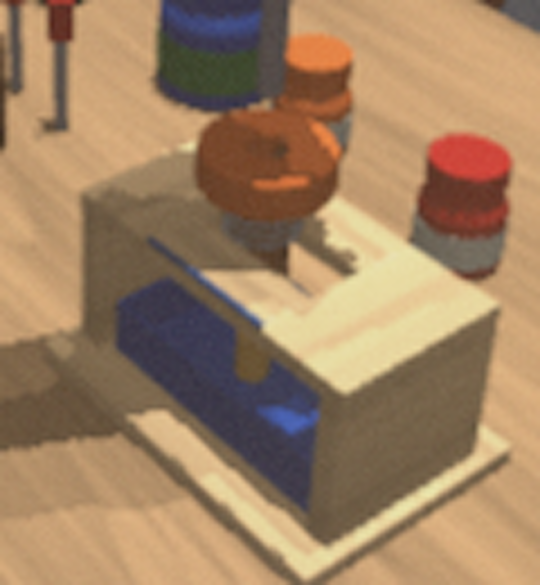

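A brass piece is visible at about (252,360). I'll check that its height is the tray floor.

```bash
python3 - <<'E'
from h import *
c=cap("side")
for z in (.016,.044,.07,.09): print(z,((proj(c,[.5333,-.169,z])-[239.5,179.5])*4.5).round(0))
h=cv2.cvtColor(c["pixels"],cv2.COLOR_RGB2HSV); m,st,ce=big(boxm(cv2.inRange(h,(12,120,40),(30,255,255)),(285,245,305,275))); print(st,ce,(ce-[239.5,179.5])*4.5)
E
```

```text
0.016 [250. 371.]
0.044 [253. 329.]
0.07 [256. 288.]
0.09 [258. 256.]
[293 255   6   9  41] [295.31707317 259.53658537] [251.17682927 360.16463415]
```

Request:
play_rows:
  motion:
    - {"translation":[-0.0088,0.0416,0],"rotation":[0,0,0]}
    - {"translation":[-0.0088,0.0416,0],"rotation":[0,0,0]}
    - {"translation":[-0.0088,0.0416,0],"rotation":[0,0,0]}
    - {"translation":[-0.0088,0.0416,0],"rotation":[0,0,0]}
    - {"translation":[-0.0088,0.0416,0],"rotation":[0,0,0]}
    - {"translation":[-0.0088,0.0416,0],"rotation":[0,0,0]}
    - {"translation":[-0.0091,0.0419,0],"rotation":[0,0,0]}
    - {"translation":[0,0,0],"rotation":[0,0,0]}
    - {"translation":[0,0,0],"rotation":[0,0,0]}
    - {"translation":[0,0,0],"rotation":[0,0,0]}

```text
time_s: 17.02
tcp_pos: [0.5038, 0.1258, 0.368]
orientation: [0.478, -3.105, 0.001]
wrist_force: [0.7, -0.5, -1.3]
opening: 0.275
grasp_force: 59.6
```

```bash
python3 - <<'E'
from h import *
delta([.5035,.1273,.282])
E
```

```text
tcp [0.5038 0.1258 0.368 ] F [ 0.71 -0.5  -1.28] T [ 0.01  0.01 -0.  ] tool x,y deg [-162.49  107.51] tilt [-3.e-04 -5.e-04 -1.e+00] op 0.275
delta tool [-0.0002  0.0016  0.086 ]
```

The plug is standing on the tray floor. Next I'll lower the rod over the rack hole.

Request:
play_rows:
  motion:
    - {"translation":[0,0,0.02],"rotation":[0,0,0]}
    - {"translation":[0,0,0.02],"rotation":[0,0,0]}
    - {"translation":[0,0,0.02],"rotation":[0,0,0]}
    - {"translation":[0,0,0.015],"rotation":[0,0,0]}
    - {"translation":[0,0,0.009],"rotation":[0,0,0]}
    - {"translation":[0,0,0],"rotation":[0,0,0]}
    - {"translation":[0,0,0],"rotation":[0,0,0]}
    - {"translation":[0,0,0],"rotation":[0,0,0]}

```text
time_s: 18.02
tcp_pos: [0.5039, 0.1274, 0.2849]
orientation: [-0.482, 3.103, 0.001]
wrist_force: [0.2, 0.9, -1.4]
opening: 0.272
grasp_force: 59.6
```

```bash
python3 - <<'E'
from h import *
delta([.5035,.1273,.282])
E
```

```text
tcp [0.5039 0.1274 0.2849] F [ 0.24  0.89 -1.37] T [ 0.04  0.   -0.04] tool x,y deg [-162.34  107.66] tilt [ 1.3e-03  5.0e-04 -1.0e+00] op 0.272
delta tool [0.0004 0.     0.0029]
```

Request:
play_rows:
  motion:
    - {"translation":[0.0002,0,0.003],"rotation":[0,0,0]}
    - {"translation":[0,0,0.003],"rotation":[0,0,0]}
    - {"translation":[0,0,0.003],"rotation":[0,0,0]}
    - {"translation":[0,0,0.003],"rotation":[0,0,0]}
    - {"translation":[0,0,0.002],"rotation":[0,0,0]}
    - {"translation":[0,0,0.002],"rotation":[0,0,0]}
    - {"translation":[0,0,0.002],"rotation":[0,0,0]}
    - {"translation":[0,0,0.002],"rotation":[0,0,0]}
    - {"translation":[0,0,0.002],"rotation":[0,0,0]}

```text
time_s: 19.15
tcp_pos: [0.5034, 0.1272, 0.2621]
orientation: [-0.482, 3.104, 0.0]
wrist_force: [-1.1, 0.0, -0.9]
opening: 0.276
grasp_force: 59.6
```

Request:
play_rows:
  motion:
    - {"translation":[0,0,0.003],"rotation":[0,0,0]}
    - {"translation":[0,0,0.004],"rotation":[0,0,0]}
    - {"translation":[0,0,0.004],"rotation":[0,0,0]}
    - {"translation":[0,0,0.004],"rotation":[0,0,0]}
    - {"translation":[0,0,0.004],"rotation":[0,0,0]}
    - {"translation":[0,0,0.004],"rotation":[0,0,0]}

```text
time_s: 19.9
tcp_pos: [0.5034, 0.1272, 0.2389]
orientation: [0.482, -3.104, -0.0]
wrist_force: [-0.2, 0.3, -1.2]
opening: 0.277
grasp_force: 59.6
```

Request:
play_rows:
  motion:
    - {"translation":[0,0,0.005],"rotation":[0,0,0]}
    - {"translation":[0,0,0.005],"rotation":[0,0,0]}
    - {"translation":[0,0,0.005],"rotation":[0,0,0]}
    - {"translation":[0,0,0.005],"rotation":[0,0,0]}
    - {"translation":[0,0,0.005],"rotation":[0,0,0]}
    - {"translation":[0,0,0.005],"rotation":[0,0,0]}
    - {"translation":[0,0,0.004],"rotation":[0,0,0]}
    - {"translation":[0,0,0.003],"rotation":[0,0,0]}
    - {"translation":[0,0,0.0015],"rotation":[0,0,0]}
    - {"translation":[0,0,0],"rotation":[0,0,0]}

```text
time_s: 21.15
tcp_pos: [0.5034, 0.1272, 0.2006]
orientation: [0.482, -3.104, -0.0]
wrist_force: [-0.1, 0.4, -0.9]
opening: 0.272
grasp_force: 59.6
```

Request:
play_rows:
  motion:
    - {"translation":[0,0,0.001],"rotation":[0,0,0]}
    - {"translation":[0,0,0.001],"rotation":[0,0,0]}
    - {"translation":[0,0,0.001],"rotation":[0,0,0]}
    - {"translation":[0,0,0],"rotation":[0,0,0]}

```text
time_s: 21.65
tcp_pos: [0.5034, 0.1272, 0.1977]
orientation: [-0.482, 3.104, 0.0]
wrist_force: [-0.1, -0.5, -1.5]
opening: 0.276
grasp_force: 59.9
```

Request:
play_rows:
  motion:
    - {"translation":[0,0,0.0005],"rotation":[0,0,0]}
    - {"translation":[0,0,0.0005],"rotation":[0,0,0]}
    - {"translation":[0,0,0.0005],"rotation":[0,0,0]}
    - {"translation":[0,0,0],"rotation":[0,0,0]}

```text
time_s: 22.15
tcp_pos: [0.5037, 0.1273, 0.1976]
orientation: [-0.482, 3.104, 0.001]
wrist_force: [-2.2, -1.0, 9.0]
opening: 0.272
grasp_force: 61.2
```

It's on the floor at the same height as at the start. I'll relieve the load and release.

Request:
play_rows:
  motion:
    - {"translation":[0,0,-0.0012],"rotation":[0,0,0]}
    - {"translation":[0,0,0],"rotation":[0,0,0]}

```text
time_s: 22.4
tcp_pos: [0.5036, 0.1273, 0.1977]
orientation: [-0.482, 3.104, 0.0]
wrist_force: [-0.6, -0.1, 3.6]
opening: 0.275
grasp_force: 60.0
```

Request:
play_rows:
  motion:
    - {"translation":[0,0,0],"rotation":[0,0,0]}
    - {"translation":[0,0,0],"rotation":[0,0,0]}
    - {"translation":[0,0,0],"rotation":[0,0,0]}
    - {"translation":[0,0,0],"rotation":[0,0,0]}
    - {"translation":[0,0,0],"rotation":[0,0,0]}
    - {"translation":[0,0,0],"rotation":[0,0,0]}
    - {"translation":[0,0,0],"rotation":[0,0,0]}
    - {"translation":[0,0,0],"rotation":[0,0,0]}
  grip: 0

```text
time_s: 23.4
tcp_pos: [0.5034, 0.1272, 0.1974]
orientation: [-0.482, 3.104, 0.0]
wrist_force: [0.8, -0.2, 0.1]
opening: 1.002
grasp_force: 0.0
```

Request:
play_rows:
  motion:
    - {"translation":[0,0,-0.008],"rotation":[0,0,0]}
    - {"translation":[0,0,-0.012],"rotation":[0,0,0]}
    - {"translation":[0,0,-0.02],"rotation":[0,0,0]}
    - {"translation":[0,0,-0.03],"rotation":[0,0,0]}
    - {"translation":[0,0,-0.03],"rotation":[0,0,0]}
    - {"translation":[0,0,-0.02],"rotation":[0,0,0]}
    - {"translation":[0,0,0],"rotation":[0,0,0]}
    - {"translation":[0,0,0],"rotation":[0,0,0]}
    - {"translation":[0,0,0],"rotation":[0,0,0]}

```text
time_s: 24.52
tcp_pos: [0.5029, 0.1271, 0.3164]
orientation: [0.482, -3.102, 0.0]
wrist_force: [-0.1, -0.5, 0.3]
opening: 0.998
grasp_force: 0.0
```

```bash
python3 - <<'E'
from h import *
delta([.5,.127,.3]); c=cap("side"); save(c,"s6.png",(150,100,370,310),2.8)
E
```

```text
tcp [0.5029 0.1271 0.3164] F [-0.13 -0.5   0.3 ] T [ 0.    0.04 -0.  ] tool x,y deg [-162.34  107.66] tilt [-1.9e-03 -6.0e-04 -1.0e+00] op 0.998
delta tool [0.0028 0.0008 0.0164]
```

View pics/s6.png

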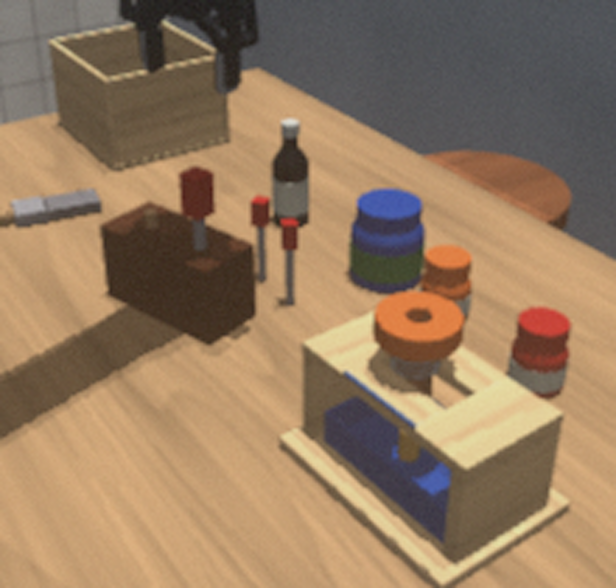

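The crop shows the rod upright in its hole at (198,210), the plug in the tray at (409,443), and everything else undisturbed. The gripper is clear, so I'll hand in.

```bash
python3 -c "
from bench import close_job
print(close_job())"
```

```text
the job is handed in; nothing more can be done
None
```

I pushed the plug out into the blue tray, put the rod back upright and fully down in its rack hole, and handed the job in at about 25 s. Push-force readings were about 10–12 N, which by the spring figures squeezes the wheel about 5 mm.

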